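# Bar the blade carrier and hold it up level

### The job

Make the blade carrier ready to go: lay the loose square retaining bar across the carrier's two empty end notches, over the standing blade blanks, so that it rests down in both notches, without dropping it in, and let go of it. Then grip the carrier by its handle, lift it straight up, level all the way, until its underside is about 10 cm above the bench, and hold it there steady and level with the bar and all blanks in place; finish while still holding it, do not set it down. Leave the other things on the bench where they are.

Things in the scene. Friction and masses are not known exactly. Their poses are not given: they have to be found in the camera images.
- carrier: loose grey metal carrier, 224 (x) by 158 mm (y), 0.35 to 0.5 kg plus blanks; origin: centre of underside, z up. 8 mm end plates at y = -75 and +75 mm, 58 mm high, joined by a wooden handle (handle). Its -x side (towards the robot, turned up to 0.5 rad) has a square bar screwed on: leave it. Its +x side has two empty notches (seat). A black slotted insert 26 mm high holds the blanks
- seat (a point): on the carrier, midway between its two empty end notches, at their floor height (carrier x 68, y 0, z 46 mm); axes as the carrier's. Each notch is 24 mm wide along x, 12 mm deep. The seated bar lies along y with its underside here, its centre 7 mm higher. Below, 40 mm are free along y between the middle blanks for the fingertips
- handle (a point): middle of the carrier's wooden handle (carrier x 0, y 0, z 90 mm), a bar 142 mm long along y, 16 mm wide along x, 20 mm high, top 100 mm above the underside; nothing beside it within 60 mm. The loaded carrier's centre of mass is within 15 mm of the vertical through it
- bar: the loose steel retaining bar, plain square section 14 by 14 mm, 200 mm long along its y, 0.09 to 0.14 kg, lying on the bench to the left or right of the carrier; origin: centre of its underside, z up
- bar_mid (a point): centre of the loose bar, 7 mm above its underside; axes as the bar's
- blank0: loose steel blade blank, 70 mm long (its x), 4 mm thick (y), 36 mm high, 0.05 kg, standing on edge in a slot on the carrier's +x side at carrier y = -50 mm; top 42 mm above the carrier's underside, 4 mm under the seated bar; origin: centre of its lower edge, 6 mm above the carrier's underside
- blank1: loose steel blade blank, 70 mm long (its x), 4 mm thick (y), 36 mm high, 0.05 kg, standing on edge in a slot on the carrier's +x side at carrier y = -25 mm; top 42 mm above the carrier's underside, 4 mm under the seated bar; origin: centre of its lower edge, 6 mm above the carrier's underside
- blank2: loose steel blade blank, 70 mm long (its x), 4 mm thick (y), 36 mm high, 0.05 kg, standing on edge in a slot on the carrier's +x side at carrier y = 25 mm; top 42 mm above the carrier's underside, 4 mm under the seated bar; origin: centre of its lower edge, 6 mm above the carrier's underside
- blank3: loose steel blade blank, 70 mm long (its x), 4 mm thick (y), 36 mm high, 0.05 kg, standing on edge in a slot on the carrier's +x side at carrier y = 50 mm; top 42 mm above the carrier's underside, 4 mm under the seated bar; origin: centre of its lower edge, 6 mm above the carrier's underside
- file: bystander: a flat file with a round wooden handle, 205 mm long along its y, 22 mm wide, lying on the side of the carrier where the bar is not; origin near the middle of its underside
- hammer: bystander: hammer lying beyond the carrier, handle along its y, 270 mm long; origin under the handle
- shears: bystander: a pair of steel garden shears lying flat, 165 mm long along its x; origin under the pivot
- jar: bystander: closed glass jar, 56 mm across, 75 mm high; origin: centre of its underside
- billet: bystander: dark steel cylinder standing upright, 44 mm across, 60 mm high; origin: centre of its underside
There are look-alikes about, which are no part of the job. There is more than one size of the bar; the one meant has the size given above.

How it is judged (in metres and radians):
On the way, in this order (a step that is already met when the one before it is completed fails the run):
1. the bar rests in both empty notches, let go, the carrier still on the bench (x of bar_mid in the frame of seat between -0.009 and 0.009 m and y of bar_mid in the frame of seat between -0.022 and 0.022 m and z of bar_mid in the frame of seat between 0.002 and 0.011 m and angle between the y axis of bar and the y axis of carrier, either way round below 0.1 rad and contact force between bar and the fingers below 0.2 N and height (world z) of carrier below 0.01 m and linear speed of bar below 0.03 m/s), for 0.2 s.
2. the carrier is clear of the bench in the gripper (height (world z) of carrier above 0.03 m and contact force between the fingers and carrier above 4 N), for 0.2 s.
At the end, for the whole second after the job is handed in: Gripper holds the carrier (over 4 N), underside 70 to 160 mm up and within 0.2 m of its start, tilt under 0.08 rad, at rest, touching no bystander; bar, untouched by fingers, down in both notches (9 mm across, 22 mm along, 0.1 rad), the four blanks in their slots (x of bar_mid in the frame of seat between -0.009 and 0.009 m and y of bar_mid in the frame of seat between -0.022 and 0.022 m and z of bar_mid in the frame of seat between 0.002 and 0.011 m and angle between the y axis of bar and the y axis of carrier, either way round below 0.1 rad and contact force between bar and the fingers below 0.2 N and z of blank0 in the frame of carrier between -0.002 and 0.014 m and z of blank1 in the frame of carrier between -0.002 and 0.014 m and z of blank2 in the frame of carrier between -0.002 and 0.014 m and z of blank3 in the frame of carrier between -0.002 and 0.014 m and contact force between carrier and file below 0.2 N and contact force between carrier and hammer below 0.2 N and contact force between carrier and shears below 0.2 N and contact force between carrier and jar below 0.2 N and contact force between carrier and billet below 0.2 N and height (world z) of carrier between 0.07 and 0.16 m and angle between carrier's own z axis and vertical below 0.08 rad and linear speed of carrier below 0.02 m/s and angular speed of carrier below 0.1 rad/s and contact force between the fingers and carrier above 4 N and distance of carrier from where it was at the start of the episode below 0.2 m); the arm keeps its last pose, push and grip.
It fails at once if the carrier is tipped by more than 0.25 rad (angle between carrier's own z axis and vertical above 0.25 rad).
It fails at once if the bar is dropped into the notches (over 0.7 m/s within 60 mm of its seat) (distance between bar_mid and seat below 0.06 m and linear speed of bar above 0.7 m/s).
It fails at once if a bystander is moved by more than 40 mm or knocked over (distance of any of file, hammer, shears, jar, billet from where it was at the start of the episode above 0.04 m or angle between any of jar, billet's own z axis and vertical above 0.6 rad).
It also fails if it takes over 51 s, if anything falls off the work surface, if the arm or the gripper's body presses on something with over 40 N, if the wrist force passes 120 N, or if a joint passes its speed limit or range.

### The arm

A 7-joint arm with a two-finger parallel gripper is mounted at the origin on the work surface. World frame = base frame: x ahead of the robot, y to its left, z up, the work surface at z = 0. Lengths are in m, angles in degrees, forces in N, time in s.
With the tool pointing down it reaches from about 0.35 to 0.775 m from the base axis. Payload 3.1 kg.
Tool frame: the origin (TCP) lies at the very end of the fingers, on their centre line; the grasp point (between the pads) lies r.grip_point_offset behind it (r.grip_point_offset is the distance from the TCP to the grasp point, in m); z points along the fingers, y is the line along which they close (so a half turn about z gives the same grasp; the last joint's range is limited). The gripper opens to 85 mm and grips with 20 to 120 N. Pads are 22 mm wide; open, the fingers measure 114 mm over their backs; the gripper's body (76 mm by 85 mm) begins 54 mm behind the grasp point. The pads swing forward as they close: fully open they stand 13 mm farther back than shut.
Start: joints at [-69.712, 17.813, 0.802, 86.603, -0.252, 75.585, -1.558], TCP at [0.212, 0.508, 0.231] pointing down, gripper open.
Joint ranges: [-154.91, 154.91], [-16.99, 109.72], [-72.82, 74.43], [7.12, 147.25], [-82.49, 262.49], [11.32, 116.49], [-174.64, 174.64]. Speed limits (degrees/s): [159.86, 159.86, 180, 180, 180, 180, 180].

### API

Orientations are given as a 3x3 rotation matrix whose columns are the frame's x, y, z axes.
In Python, from cell import r, snapshot, order, look_for gives the robot as it stands. The module is installed in compiled form; this text tells all that it offers.
- The arm moves only by the tool send_rows, never from a script. Its argument "rows" is one flat list of numbers, 5 for each row, row after row: the shift along the tool's x, y, z in cm, then the turn about the tool's z in degrees, then the finger opening in cm, from 0 to 8.54. In form: [x, y, z, spin, hand, x, y, z, spin, hand, ...]. A call has 1 to 8 rows; each row shifts and turns the commanded pose from where the row before left it, along the tool's axes as they then stand; what a row does not reach is not made up. A row lasts 1/10 s, in which the tool goes at most 50 mm and 8.59 degrees, less where a joint would pass 70% of its speed; a pose out of reach is approached as far as the arm can. A call is refused whole if a number of a shift passes 5 or a number of a turn 8.59, either way. A call with a gripper value outside its range is refused whole. The fingers move at their own pace and stop on an object; "squeeze" is the grip in N (left out, the last holds). Time passes only in rows, so rows that do not move let the fingers close. It gives the time, the measured TCP pose, the force, the opening and the grip force at its end, in the units of the state.
- r.get_obs(): the state, without advancing time (a new reading comes with each control period).
- snapshot(name): name is "scene" or "top" or "wrist"; returns a dict with "pixels" (400x640x3 uint8, red, green, blue), "z_map" (400x640 float32, m along the optical axis (not along the pixel's ray), 0 where there is no reading), "fx", "fy", "cx", "cy" (pixels), "rvec" (rotation vector, rad) and "tvec" (3), from world to camera coordinates, as OpenCV has them. Camera axes: x right, y down, z forward; pixel columns grow to the right and rows downward; lengths in m; the calibration is good to about 2 mm. A picture is of the moment at which its call begins.
- order.hand_in(): hands the job in; it is judged then, once.
Trained networks look in a picture, given as the dict that the camera call returned (one of the last four; its "shot" number tells which), for a name from the list of things; names that differ only in an ending like _2 or _b are one class to them, and where a whole thing is asked for, a point or a joint stands for the part that bears it (a point fixed in the world has none). Each returns a list of dicts, best first, with "score" (0 to 1); they miss things now and then, are a little off and sometimes report something else, mostly with a low value. They report only what shows in the picture. A call takes as long as a camera call. They do not tell look-alikes from the thing itself.
- look_for(label, picture): "location" ([x, y, z] in m, in world coordinates, good to about 4 mm: the middle of the surface that is visible of it).
The state is a dict: "time": time; "joint_positions": joint angles; "dq": joint speeds; "tau": joint torques, N m; "tool_pos": TCP position; "orientation": TCP orientation; "contact_force": force on the tool from outside, world axes, zero at the start; "torque": the same for the moment, N m; "width": opening from 0.0 (shut) to 1.0 (fully open); "gripper_force": force on a finger pad.
Only numpy, scipy, OpenCV 4.12 (cv2) and the standard library are available. Lean on these libraries where they do the work, as an engineer would, in place of code of your own. Each camera call takes 0.05 s, during which the arm holds its last target. There are 200 camera calls.

## Working session

There is one attempt and no reset: what is moved stays moved. The work goes in short steps, Python scripts to look and compute and a tool call to move; the robot and the scene stay as the last step left them, time stands still between calls to the robot, and variables do not carry over. Pictures are saved under pics/ and viewed, at most 10 in all, crops included, and the job is handed in when it is done.

Besides the shell and the picture viewer there is one more tool, called in YAML: its name, and indented under it one key for each argument. send_rows: Moves the arm, as the interface text tells. Its arguments: {"type":"object","properties":{"rows":{"type":"array","items":{"type":"number"}},"squeeze":{"type":"number"}},"required":["rows"]}

```bash
mkdir -p pics
cat > h.py <<'E'
import numpy as np, cv2
from cell import r, snapshot, order, look_for
def save(p,n): cv2.imwrite('pics/'+n,p["pixels"][:,:,::-1])
def cloud(p):
    z=p["z_map"]; v,u=np.mgrid[:z.shape[0],:z.shape[1]]
    c=np.stack([(u-p["cx"])/p["fx"]*z,(v-p["cy"])/p["fy"]*z,z],-1)
    R=cv2.Rodrigues(np.array(p["rvec"],float))[0]
    w=(c-np.array(p["tvec"]).ravel())@R
    w[z==0]=np.nan
    return w
E
python3 - <<'E'
from h import *
o=r.get_obs(); print(o["time"],o["tool_pos"],o["orientation"],r.grip_point_offset)
for n in("top","scene"):
    p=snapshot(n); save(p,n+'0.png')
    for l in("carrier","handle","seat","bar","file","hammer","shears","jar","billet","blank0"):
        print(n,l,[(np.round(d["location"],3).tolist(),round(d["score"],2)) for d in look_for(l,p)][:5])
E
```

```text
0.0 [0.21176003 0.50679849 0.23021628] [[-9.22711431e-01  3.85490530e-01 -8.16294145e-04]
 [ 3.85491378e-01  9.22708706e-01 -2.24527702e-03]
 [-1.12331314e-04 -2.38641713e-03 -9.99997146e-01]] 0.0187
top carrier [([0.522, -0.007, 0.024], 0.6), ([0.377, -0.286, 0.061], 0.45)]
top handle [([0.523, -0.006, 0.025], 0.74), ([0.525, 0.29, 0.016], 0.22)]
top seat [([0.522, 0.001, 0.026], 0.91)]
top bar [([0.175, -0.336, 0.022], 0.83), ([0.55, -0.278, 0.013], 0.68)]
top file [([0.529, 0.289, 0.015], 0.92)]
top hammer [([0.773, 0.016, 0.023], 0.7)]
top shears []
top jar []
top billet [([0.378, -0.286, 0.059], 0.75)]
top blank0 [([0.378, -0.287, 0.06], 0.61)]
scene carrier [([0.533, -0.008, 0.03], 0.76)]
scene handle [([0.534, -0.005, 0.024], 0.88), ([0.776, 0.011, 0.019], 0.55)]
scene seat [([0.535, -0.005, 0.032], 0.74), ([0.776, 0.015, 0.024], 0.49)]
scene bar [([0.542, -0.442, 0.012], 0.8), ([0.559, -0.276, 0.012], 0.64), ([0.19, -0.346, 0.019], 0.57), ([0.537, -0.005, 0.025], 0.44)]
scene file [([0.545, 0.293, 0.011], 0.72)]
scene hammer [([0.779, 0.011, 0.018], 0.66)]
scene shears [([0.478, 0.441, 0.006], 0.66)]
scene jar [([0.72, 0.225, 0.05], 0.81)]
scene billet [([0.386, -0.297, 0.049], 0.9), ([0.603, -0.006, 0.034], 0.55), ([0.612, -0.028, 0.037], 0.45)]
scene blank0 [([0.587, 0.065, 0.031], 0.6), ([0.612, -0.03, 0.036], 0.5), ([0.605, -0.008, 0.037], 0.42)]
```

View pics/top0.png

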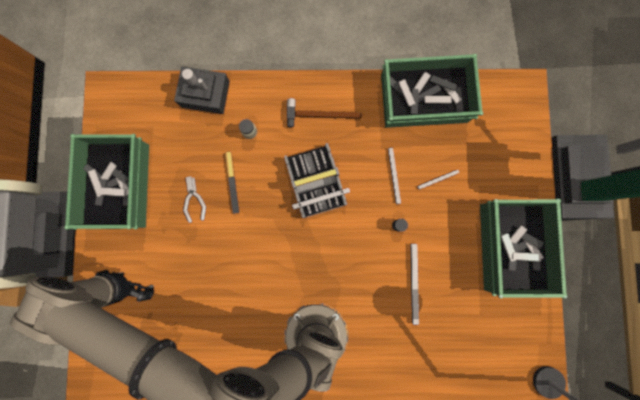

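View pics/scene0.png

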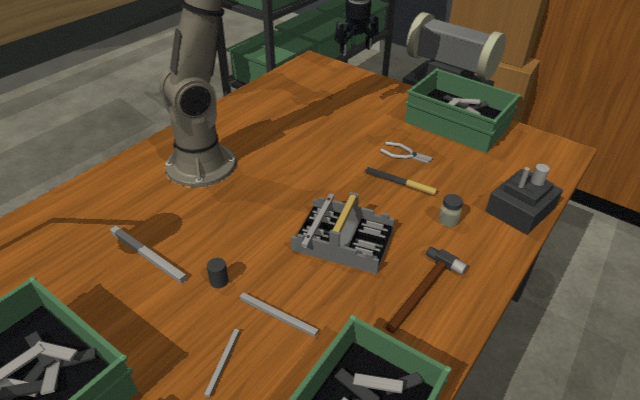

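The top view shows the carrier at about (315,180), with its fixed bar on the robot side and its empty notches on the far side. Three bars lie to the right: a middle one at (394,175), a thin slanted one at (438,180) and a long thick one at (414,285). I'll measure them.

```bash
cat > m.py <<'E'
from h import *
def rect(P):
    c,s,a=cv2.minAreaRect(P[:,:2].astype(np.float32)*1000); return np.round(c,1),np.round(s,1),round(a,1),len(P)
E
python3 - <<'E'
from m import *
for n in("top","scene"):
    w=cloud(snapshot(n)).reshape(-1,3); w=w[~np.isnan(w[:,0])]
    for nm,c,rad in(("mid",(.555,-.277),.13),("thin",(.542,-.442),.12),("long",(.18,-.34),.19)):
        s=w[(np.hypot(*(w[:,:2]-c).T)<rad)&(w[:,2]>.006)&(w[:,2]<.035)]
        if nm=="mid": s=s[(abs(s[:,1]-c[1])<.05)]
        if nm=="long": s=s[abs(s[:,1]-c[1])<.05]
        print(n,nm,rect(s),'ztop',np.round(np.percentile(s[:,2],[50,95]),4))
    C=w[(np.hypot(*(w[:,:2]-[.535,0]).T)<.16)&(w[:,2]>.006)]
    print(n,'bench z',np.median(w[(abs(w[:,0]-.5)<.3)&(abs(w[:,1])<.4),2]),'carrier',rect(C))
    H=C[C[:,2]>.085]; print(' handle',rect(H),np.median(H[:,2]))
    E=C[(C[:,2]>.04)&(C[:,2]<.075)]; print(' rim',rect(E))
E
```

```text
top mid (array([ 558.1, -276. ]), array([241. ,  66.5]), 14.4, 256) ztop [0.013  0.0175]
top thin (array([ 535.7, -443.3]), array([216. , 179.6]), 87.2, 151) ztop [0.0097 0.0139]
top long (array([ 184.1, -342.3]), array([ 65.4, 351.5]), 87.3, 516) ztop [0.018  0.0224]
top bench z 0.0005217667998059461 carrier (array([526.6,  12.3]), array([274.5, 282.8]), 88.0, 2666)
 handle (array([ 5.344e+02, -2.000e-01]), array([ 23.6, 157.4]), 16.8, 270) 0.09947341127430889
 rim (array([535.1,  -0.7]), array([225.1, 199.7]), 16.4, 601)
scene mid (array([ 553.1, -282.8]), array([201.2,  17.2]), 7.2, 580) ztop [0.0119 0.0149]
scene thin (array([ 538.9, -437.6]), array([ 12.7, 156.1]), 22.0, 383) ztop [0.0092 0.0121]
scene long (array([ 204.7, -341.5]), array([326.7,  41.4]), 4.1, 789) ztop [0.0163 0.0194]
scene bench z -0.001203994370365705 carrier (array([532.2,  -1.2]), array([225., 205.]), 16.9, 4719)
 handle (array([533.2,  -2.8]), array([ 24.1, 161.4]), 17.0, 402) 0.09737869563697549
 rim (array([532.6,  -1.4]), array([224.6, 205. ]), 16.7, 1386)
```

The middle bar measures 201 x 14 mm, so it is the right one. The thin bar is 156 mm long and the thick one about 330 mm. The carrier is turned about +16.8°.

```bash
cat > plan.py <<'E'
from m import *
def plan(x,y,z,yaw,n,dec=2):
    """n equal rows to TCP x,y,z with tool-y at world angle yaw (deg)"""
    o=r.get_obs(); R=np.array(o["orientation"]); p=np.array(o["tool_pos"]); 
    cur=np.degrees(np.arctan2(R[1,1],R[0,1])); d=-((yaw-cur+90)%180-90)/n
    step=(np.array([x,y,z])-p)/n*100
    print('t',round(o["time"],2),'p',p.round(4),'yaw',round(cur,2),'tilt',R[:,2].round(4))
    for i in range(n):
        print((*np.round(R.T@step,dec),round(d,2)),end=' '); t=np.radians(d)
        R=R@cv2.Rodrigues(np.array([0,0,t]))[0]
    print()
E
python3 -c "
from plan import *
plan(.50,-.28,.23,97.2,20)"
```

```text
t 1.2 p [0.212  0.5075 0.2313] yaw 67.33 tilt [ 0.  0. -1.]
(np.float64(-2.85), np.float64(-3.08), np.float64(0.01), np.float64(-1.49)) (np.float64(-2.77), np.float64(-3.15), np.float64(0.01), np.float64(-1.49)) (np.float64(-2.68), np.float64(-3.22), np.float64(0.01), np.float64(-1.49)) (np.float64(-2.6), np.float64(-3.29), np.float64(0.01), np.float64(-1.49)) (np.float64(-2.51), np.float64(-3.36), np.float64(0.01), np.float64(-1.49)) (np.float64(-2.42), np.float64(-3.42), np.float64(0.01), np.float64(-1.49)) (np.float64(-2.33), np.float64(-3.48), np.float64(0.01), np.float64(-1.49)) (np.float64(-2.24), np.float64(-3.54), np.float64(0.01), np.float64(-1.49)) (np.float64(-2.15), np.float64(-3.6), np.float64(0.01), np.float64(-1.49)) (np.float64(-2.05), np.float64(-3.66), np.float64(0.01), np.float64(-1.49)) (np.float64(-1.96), np.float64(-3.71), np.float64(0.01), np.float64(-1.49)) (np.float64(-1.86), np.float64(-3.76), np.float64(0.01), np.float64(-1.49)) (np.float64(-1.76), np.float64(-3.8), np.float64(0.01), np.float64(-1.49)) (np.float64(-1.66), np.float64(-3.85), np.float64(0.01), np.float64(-1.49)) (np.float64(-1.56), np.float64(-3.89), np.float64(0.01), np.float64(-1.49)) (np.float64(-1.46), np.float64(-3.93), np.float64(0.01), np.float64(-1.49)) (np.float64(-1.36), np.float64(-3.97), np.float64(0.01), np.float64(-1.49)) (np.float64(-1.25), np.float64(-4.0), np.float64(0.01), np.float64(-1.49)) (np.float64(-1.15), np.float64(-4.03), np.float64(0.01), np.float64(-1.49)) (np.float64(-1.04), np.float64(-4.06), np.float64(0.01), np.float64(-1.49))
```

send_rows:
  rows: [-3.1,-3,0,0,5,-3.1,-3,0,0,5,-3.1,-3,0,0,5,-3.1,-3,0,0,5,-3.1,-3,0,0,5,-3.1,-3,0,0,5,-3.1,-3,0,0,5,-3.1,-3,0,0,5]
  squeeze: 40

```text
time: 2.0
tool_pos: [0.3488, 0.1888, 0.2316]
orientation: [[-0.923, 0.385, 0.001], [0.385, 0.923, 0.001], [-0.0, 0.001, -1.0]]
contact_force: [1.0, 0.7, 0.1]
width: 0.585
gripper_force: 0.0
```

send_rows:
  rows: [-3.1,-3,0,0,5,-3.1,-3,0,0,5,-3.1,-3,0,0,5,-3.1,-3,0,0,5,-3.1,-3,0,0,5,-3.1,-3,0,0,5,-3.1,-3,0,0,5,-3.1,-3,0,0,5]

```text
time: 2.8
tool_pos: [0.4853, -0.128, 0.2316]
orientation: [[-0.923, 0.385, 0.001], [0.385, 0.923, 0.0], [-0.001, 0.001, -1.0]]
contact_force: [0.4, 0.6, 0.8]
width: 0.585
gripper_force: 0.0
```

send_rows:
  rows: [-3,-3,0,0,5,-3,-3,0,0,5,-3,-2.8,0,0,5,-3,-2.8,0,0,5,0,0,0,-8,5,0,0,0,-8,5,0,0,0,-8,5,0,0,0,-6,5]

```text
time: 3.6
tool_pos: [0.5508, -0.2799, 0.2311]
orientation: [[-0.991, -0.132, -0.0], [-0.132, 0.991, 0.0], [0.0, 0.0, -1.0]]
contact_force: [0.2, 0.9, 0.1]
width: 0.585
gripper_force: 0.0
```

```bash
cat > bar.py <<'E'
from plan import *
def bar():
    p=snapshot("wrist"); save(p,"w1.png"); w=cloud(p); w=w.reshape(-1,3); w=w[~np.isnan(w[:,0])]
    s=w[(np.hypot(*(w[:,:2]-[.553,-.281]).T)<.12)&(w[:,2]>.009)&(w[:,2]<.02)&(abs(w[:,1]+.281)<.06)]
    print(rect(s),np.median(s[:,2])); m=s[:,:2].mean(0); v=np.linalg.svd(s[:,:2]-m,full_matrices=False)[2][0]
    print(m,np.degrees(np.arctan2(v[1],v[0])),w[:,2].min(),np.median(w[:,2]))
bar(); plan(.555,-.281,.2,97.2,1)
E
python3 bar.py
```

```text
(array([ 551.1, -279.8]), array([199.,  14.]), 6.9, 1776) 0.013806887249892447
[ 0.54245093 -0.2808466 ] 6.873251418838023 -0.7567614550605488 0.0004537700915150468
t 3.65 p [ 0.5507 -0.2799  0.2312] yaw 97.73 tilt [ 1.e-04  3.e-04 -1.e+00]
(np.float64(-0.41), np.float64(-0.17), np.float64(3.12), np.float64(0.53))
```

View pics/w1.png

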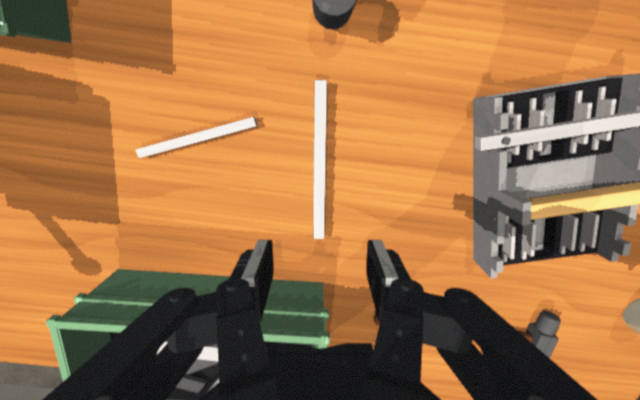

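The wrist view shows the bar lying upright in the image (318, 80–238), centred between the fingers at (0.551, -0.280), within about 1 mm of the tool.

send_rows:
  rows: [0,0,4,0.8,5,0,0,4,0,5,0,0,4,0,5,0,0,4,0,5,0,0,3,0,5,0,0,2,0,5,0,0,1,0,5,0,0,0.7,0,5]

```text
time: 4.45
tool_pos: [0.5507, -0.2797, 0.0037]
orientation: [[-0.994, -0.113, -0.0], [-0.113, 0.994, 0.0], [0.0, 0.0, -1.0]]
contact_force: [0.0, 0.1, 0.2]
width: 0.586
gripper_force: 0.0
```

send_rows:
  rows: [0,0,0,0,0.5,0,0,0,0,0.5,0,0,0,0,0.5,0,0,0,0,0.5,0,0,0,0,0.5,0,0,0,0,0.5]

```text
time: 5.05
tool_pos: [0.5518, -0.2806, 0.0059]
orientation: [[-0.994, -0.114, 0.003], [-0.114, 0.994, -0.001], [-0.003, -0.002, -1.0]]
contact_force: [-0.9, 0.3, 5.9]
width: 0.148
gripper_force: 42.6
```

send_rows:
  rows: [0,0,-1,0,0.5,0,0,-2,0,0.5,0,0,-3,0,0.5,0,0,-4,0,0.5,0,0,-4,0,0.5,0,0,-2,0,0.5,0,0,-1,0,0.5,0,0,0,0,0.5]

```text
time: 5.85
tool_pos: [0.551, -0.2801, 0.1754]
orientation: [[-0.994, -0.114, 0.002], [-0.114, 0.994, -0.001], [-0.002, -0.001, -1.0]]
contact_force: [0.6, 0.1, -0.8]
width: 0.149
gripper_force: 41.8
```

```bash
cat > car.py <<'E'
from plan import *
def car(n="wrist",f=None):
    p=snapshot(n); f and save(p,f); w=cloud(p).reshape(-1,3); w=w[~np.isnan(w[:,0])]
    C=w[np.hypot(*(w[:,:2]-[.534,0]).T)<.16]
    print(n,'bench',np.median(w[(abs(w[:,2])<.01),2]))
    for lo,hi,nm in((.085,.11,'handle'),(.03,.075,'rim')):
        s=C[(C[:,2]>lo)&(C[:,2]<hi)]
        if len(s)>20: print(nm,rect(s),np.median(s[:,2]))
E
python3 -c "
from car import *
car('wrist','w2.png'); car('top'); plan(.599,.0187,.18,16.8,10)"
```

```text
wrist bench -5.940653380447372e-05
handle (array([543.5, -43.9]), array([25. , 67.8]), 18.6, 2278) 0.09902925348663272
rim (array([533.1, -25.2]), array([223.5, 135.2]), 23.7, 10205) 0.0469587229162765
top bench -0.00020090598802826435
handle (array([534.6,   0. ]), array([ 24.5, 157. ]), 16.5, 265) 0.09986011324425428
rim (array([534.3,  -1.2]), array([224. , 199.4]), 16.0, 747) 0.0555486297198963
t 5.95 p [ 0.5498 -0.2791  0.1727] yaw 96.53 tilt [-0.0027  0.0017 -1.    ]
(np.float64(-0.83), np.float64(2.9), np.float64(-0.07), np.float64(7.97)) (np.float64(-0.42), np.float64(2.99), np.float64(-0.07), np.float64(7.97)) (np.float64(0.0), np.float64(3.02), np.float64(-0.07), np.float64(7.97)) (np.float64(0.42), np.float64(2.99), np.float64(-0.07), np.float64(7.97)) (np.float64(0.83), np.float64(2.9), np.float64(-0.07), np.float64(7.97)) (np.float64(1.23), np.float64(2.76), np.float64(-0.07), np.float64(7.97)) (np.float64(1.6), np.float64(2.56), np.float64(-0.07), np.float64(7.97)) (np.float64(1.94), np.float64(2.32), np.float64(-0.07), np.float64(7.97)) (np.float64(2.24), np.float64(2.02), np.float64(-0.07), np.float64(7.97)) (np.float64(2.5), np.float64(1.69), np.float64(-0.07), np.float64(7.97))
```

View pics/w2.png

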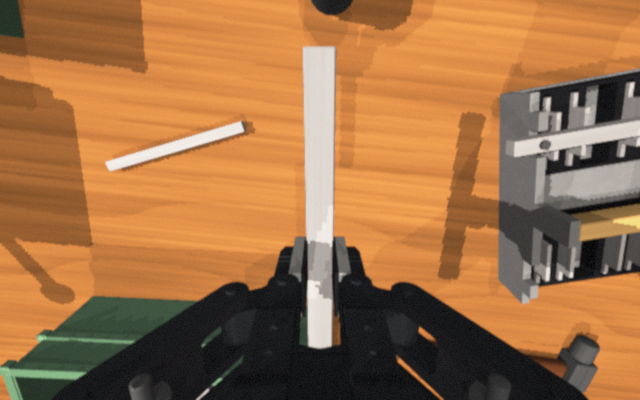

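The wrist view shows the bar held straight and centred between the fingers at (320, 50–340). Next I move it above the seat.

send_rows:
  rows: [-0.8,2.9,0,8,0.5,-0.4,3,0,8,0.5,0,3,0,8,0.5,0.4,3,0,8,0.5,0.8,2.9,0,8,0.5,1.2,2.8,0,8,0.5,1.6,2.6,0,8,0.5,1.9,2.3,0,8,0.5]

```text
time: 6.75
tool_pos: [0.5899, -0.04, 0.1719]
orientation: [[-0.533, 0.846, -0.004], [0.846, 0.533, 0.0], [0.003, -0.004, -1.0]]
contact_force: [-0.3, -0.3, -0.7]
width: 0.148
gripper_force: 41.8
```

send_rows:
  rows: [2.2,2,0,8,0.5,2.5,1.7,0,7.8,0.5,0,0,0,0,0.5,0,0,0,0,0.5,0,0,0,0,0.5]

```text
time: 7.25
tool_pos: [0.6004, 0.0155, 0.1732]
orientation: [[-0.287, 0.958, -0.002], [0.958, 0.287, -0.002], [-0.001, -0.003, -1.0]]
contact_force: [0.2, 0.1, -0.8]
width: 0.144
gripper_force: 41.8
```

```bash
python3 -c "
from car import *
car('wrist','w3.png'); car('scene','s3.png'); plan(.599,.0187,.10,16.8,1)"
```

```text
wrist bench -5.556585226174748e-05
handle (array([531.5,   1.5]), array([ 24.8, 157.9]), 16.8, 5097) 0.09962620642290654
rim (array([531.4,   1.4]), array([224.3, 200.1]), 16.7, 9516) 0.057716238257838656
scene bench -0.002075582289252964
handle (array([533.1,  -2. ]), array([ 24.7, 164.2]), 17.2, 401) 0.09735061976941753
rim (array([532.7,  -2.5]), array([224.6, 203.1]), 16.6, 2079) 0.04439991579884093
t 7.35 p [0.6008 0.0152 0.174 ] yaw 16.57 tilt [-9.e-04 -8.e-04 -1.e+00]
(np.float64(0.39), np.float64(-0.07), np.float64(7.4), np.float64(-0.23))
```

View pics/w3.png

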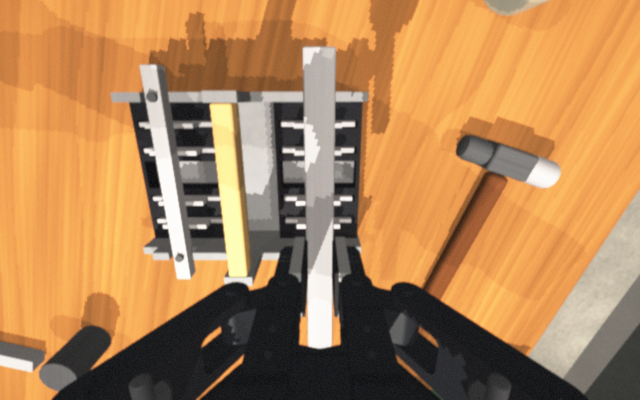

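```bash
python3 -c "
from plan import *
plan(.5975,.0199,.070,16.8,1)"
```

```text
t 7.35 p [0.6008 0.0152 0.174 ] yaw 16.57 tilt [-9.e-04 -8.e-04 -1.e+00]
(np.float64(0.55), np.float64(-0.17), np.float64(10.4), np.float64(-0.23))
```

send_rows:
  rows: [0.5,-0.2,1,-0.2,0.5,0,0,2,0,0.5,0,0,2.5,0,0.5,0,0,2.2,0,0.5,0,0,1.5,0,0.5,0,0,1,0,0.5,0,0,0,0,0.5,0,0,0,0,0.5]

```text
time: 8.15
tool_pos: [0.5986, 0.0213, 0.0729]
orientation: [[-0.291, 0.957, 0.001], [0.957, 0.291, -0.0], [-0.0, 0.001, -1.0]]
contact_force: [0.9, -0.2, 0.3]
width: 0.146
gripper_force: 41.8
```

Run:
```python
from car import *
p=snapshot("wrist"); save(p,"w4.png"); car('wrist')
p=snapshot("scene"); cv2.imwrite('pics/s4.png',cv2.resize(p["pixels"][160:290,260:430,::-1],None,fx=4.5,fy=4.5,interpolation=cv2.INTER_CUBIC))
w=cloud(p); q=w.reshape(-1,3); q=q[~np.isnan(q[:,0])]
plan(.5975,.0199,.051,16.8,1)
```

```text
wrist bench 4.186107493723029e-05
handle (array([536.1,   7.2]), array([118.8, 127.6]), 64.1, 13495) 0.09956359598616954
rim (array([531. ,  -1.4]), array([207.2, 189. ]), 9.9, 20599) 0.05776797639924235
t 8.3 p [0.599  0.0213 0.0735] yaw 16.93 tilt [ 2.4e-03  1.0e-04 -1.0e+00]
(np.float64(-0.09), np.float64(-0.19), np.float64(2.25), np.float64(0.13))
```

View pics/s4.png

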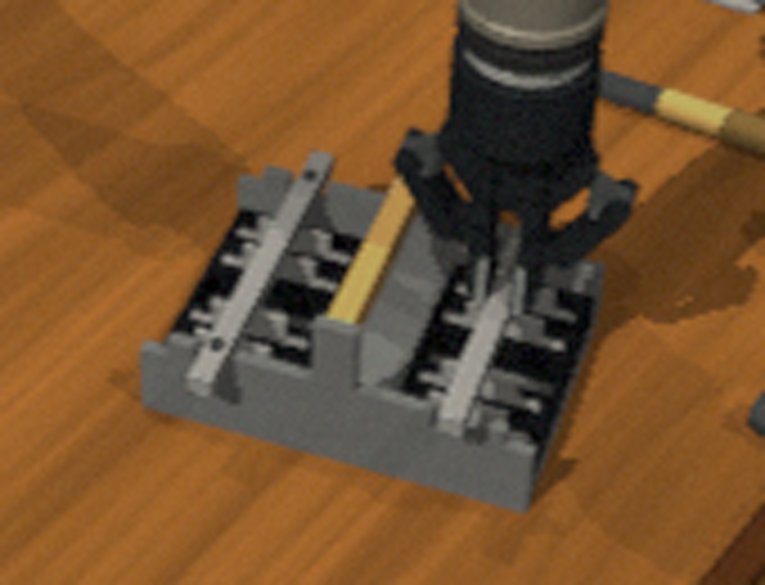

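View pics/w4.png

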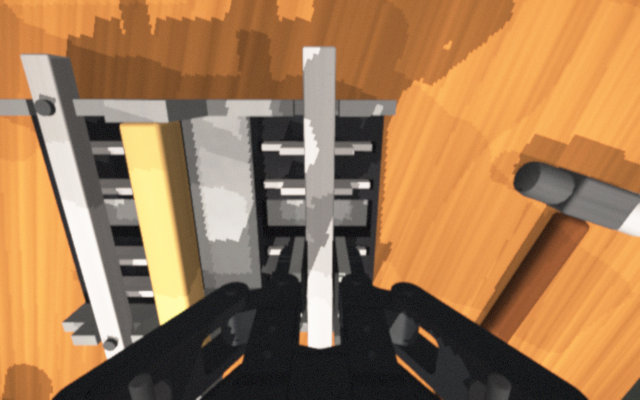

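The wrist view shows the far plate's notch at about columns 293–345 and the bar at 303–335, so it is centred. The bar is still above the plate, so I lower it slowly.

send_rows:
  rows: [0,-0.1,0.5,0,0.5,0,0,0.5,0,0.5,0,0,0.4,0,0.5,0,0,0.3,0,0.5,0,0,0.2,0,0.5,0,0,0.1,0,0.5,0,0,0,0,0.5]

```text
time: 9.0
tool_pos: [0.5971, 0.0212, 0.0522]
orientation: [[-0.291, 0.957, -0.0], [0.957, 0.291, -0.0], [-0.0, -0.0, -1.0]]
contact_force: [0.2, 0.1, -0.5]
width: 0.143
gripper_force: 41.8
```

Run:
```python
from car import *
o=r.get_obs(); print(o["contact_force"],o["tool_pos"])
p=snapshot("scene"); cv2.imwrite('pics/s5.png',cv2.resize(p["pixels"][160:290,260:430,::-1],None,fx=4.5,fy=4.5,interpolation=cv2.INTER_CUBIC))
car('scene')
```

```text
[ 0.22499297  0.07750691 -0.51086111] [0.59707748 0.02117189 0.05217926]
scene bench -0.002070022423914681
handle (array([580.2,  12.1]), array([123.4, 162.3]), 16.9, 519) 0.0981140862614933
rim (array([532.4,  -0.8]), array([224. , 207.5]), 16.8, 1951) 0.051497022315304494
```

View pics/s5.png

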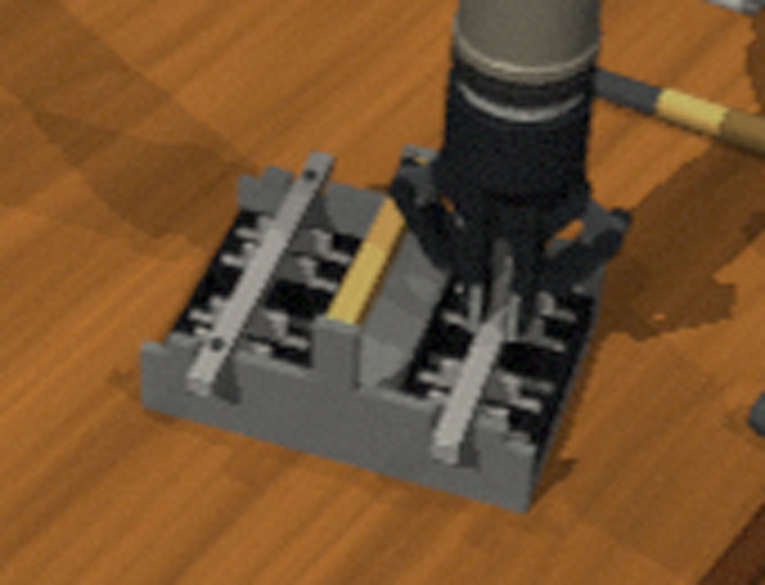

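The bar is down in the near notch at (448,440), but there is no contact force yet. I creep down further.

send_rows:
  rows: [0,0,0.1,0,0.5,0,0,0,0,0.5,0,0,0.1,0,0.5,0,0,0,0,0.5]

```text
time: 9.5
tool_pos: [0.5974, 0.0212, 0.0518]
orientation: [[-0.291, 0.957, 0.001], [0.957, 0.291, 0.001], [0.0, 0.001, -1.0]]
contact_force: [-2.9, 0.4, 6.4]
width: 0.151
gripper_force: 42.8
```

Contact at the notch floor. Release gently.

send_rows:
  rows: [0,0,0,0,1.6,0,0,0,0,2,0,0,0,0,2.6,0,0,0,0,3.2,0,0,0,0,3.6,0,0,0,0,3.6,0,0,0,0,3.6]

```text
time: 10.2
tool_pos: [0.5971, 0.0212, 0.0502]
orientation: [[-0.291, 0.957, -0.0], [0.957, 0.291, -0.0], [-0.0, -0.0, -1.0]]
contact_force: [-0.2, 0.5, -0.7]
width: 0.419
gripper_force: 0.0
```

send_rows:
  rows: [0,0,-0.5,0,3.6,0,0,-1.5,0,3.6,0,0,-3,0,3.6,0,0,-3,0,3.6,0,0,-3,0,4,0,0,-1.5,0,5,0,0,0,0,5,0,0,0,0,5]

```text
time: 11.0
tool_pos: [0.5966, 0.0214, 0.1748]
orientation: [[-0.291, 0.957, -0.001], [0.957, 0.291, 0.0], [0.001, -0.001, -1.0]]
contact_force: [-0.4, 0.6, -0.4]
width: 0.584
gripper_force: 0.0
```

Run:
```python
from car import *
car('wrist','w6.png'); car('top')
p=snapshot("wrist"); w=cloud(p).reshape(-1,3); w=w[~np.isnan(w[:,0])]
a=np.radians(16.8); ex=np.array([np.cos(a),np.sin(a)]); ey=np.array([-ex[1],ex[0]])
for c in ((.5322,.0003),):
    l=(w[:,:2]-c); x=l@ex; y=l@ey
    s=(abs(x-.068)<.02)&(abs(y)<.12)&(abs(w[:,2]-.06)<.006)
    for lo,hi in((-.12,-.085),(-.07,-.03),(-.03,.03),(.03,.07),(.085,.12)):
        k=s&(y>lo)&(y<hi); print(lo,k.sum(),np.round([x[k].mean(),w[k,2].mean()],4) if k.sum() else '')
    k=s&(y**2>.085**2); print('bar y ends',y[k].min(),y[k].max())
plan(.5322,.0003,.16,16.8,1)
```

```text
wrist bench -6.137728819158566e-05
handle (array([528.8,   9.9]), array([ 24.3, 139.8]), 16.5, 4063) 0.09969118760438642
rim (array([531.4,   1.9]), array([224.1, 199.6]), 16.9, 13658) 0.05849962416291003
top bench -0.0002510380415334918
handle (array([542.3, -19.2]), array([ 23.8, 117.1]), 14.7, 196) 0.09978901297506654
rim (array([536.6,  -7.6]), array([223. , 184.3]), 16.7, 620) 0.057475908308005225
-0.12 153 [0.0691 0.0598]
-0.07 551 [0.0689 0.0597]
-0.03 974 [0.0685 0.0599]
0.03 748 [0.0685 0.0599]
0.085 371 [0.068  0.0599]
bar y ends -0.09740886952524122 0.10119105204891747
t 11.15 p [0.5959 0.0215 0.1734] yaw 16.92 tilt [-3.5e-03 -1.0e-04 -1.0e+00]
(np.float64(-0.18), np.float64(-6.71), np.float64(1.36), np.float64(0.12))
```

View pics/w6.png

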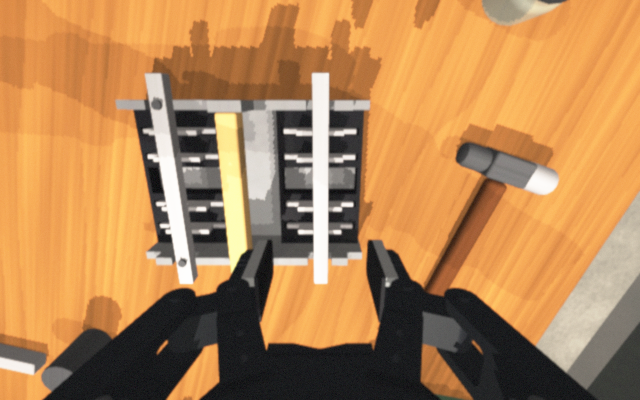

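The bar is seated level. Its top is at 59.8 mm (60 expected), and it is about 1 mm off centre and in line with the carrier. Now the handle.

send_rows:
  rows: [-0.2,-2.2,0,0,5,0,-2.3,0,0,5,0,-2.2,0,0,5,0,0,2,0,5,0,0,3,0,5,0,0,3,0,5,0,0,1.6,0,5,0,0,0.6,0,5]

```text
time: 11.95
tool_pos: [0.531, 0.0001, 0.0703]
orientation: [[-0.291, 0.957, -0.006], [0.957, 0.291, -0.001], [0.001, -0.006, -1.0]]
contact_force: [-0.3, 0.2, 0.2]
width: 0.585
gripper_force: 0.0
```

Run:
```python
from car import *
plan(.532,.0005,.071,16.8,1)
p=snapshot("wrist"); w=cloud(p).reshape(-1,3); w=w[~np.isnan(w[:,0])]
a=np.radians(16.8); ex=np.array([np.cos(a),np.sin(a)]); ey=np.array([-ex[1],ex[0]])
l=w[:,:2]-np.array(r.get_obs()["tool_pos"])[:2]; x=l@ex; y=l@ey
k=(abs(w[:,2]-.1)<.004)&(abs(x)<.02)&(y>.02)&(y<.07); print(k.sum(),'handle x rel',x[k].min(),x[k].max())
```

```text
t 11.95 p [5.31e-01 1.00e-04 7.03e-02] yaw 16.92 tilt [-6.2e-03 -6.0e-04 -1.0e+00]
(np.float64(0.01), np.float64(0.11), np.float64(-0.07), np.float64(0.12)) 
4660 handle x rel -0.007400008629568703 0.008675148820190628
```

Centred on the handle to within 1 mm. Grip.

send_rows:
  rows: [0,0.05,0,0,3,0,0,0,0,1,0,0,0,0,1,0,0,0,0,1,0,0,0,0,1,0,0,0,0,1]
  squeeze: 90

```text
time: 12.6
tool_pos: [0.5343, -0.0005, 0.0745]
orientation: [[-0.291, 0.957, 0.001], [0.957, 0.291, 0.0], [-0.0, 0.001, -1.0]]
contact_force: [-3.0, -1.3, 5.0]
width: 0.17
gripper_force: 90.4
```

send_rows:
  rows: [0,0,-0.2,0,1,0,0,-0.5,0,1,0,0,-0.8,0,1,0,0,-1,0,1,0,0,-1,0,1,0,0,-0.6,0,1,0,0,-0.2,0,1,0,0,0,0,1]

```text
time: 13.4
tool_pos: [0.5343, -0.0, 0.1167]
orientation: [[-0.291, 0.957, 0.001], [0.957, 0.291, 0.0], [0.0, 0.001, -1.0]]
contact_force: [-0.4, -1.0, -5.9]
width: 0.164
gripper_force: 88.6
```

```bash
cat > lev.py <<'E'
from car import *
o=r.get_obs(); print(o["time"],o["tool_pos"],o["contact_force"],np.array(o["orientation"])[:,2].round(4),np.array(o["orientation"])[:2,1])
for n in("scene","wrist"):
    p=snapshot(n); w=cloud(p).reshape(-1,3); w=w[~np.isnan(w[:,0])]
    a=np.radians(16.8); ex=np.array([np.cos(a),np.sin(a)]); ey=np.array([-ex[1],ex[0]])
    l=w[:,:2]-[.532,.0005]; x=l@ex; y=l@ey; z=w[:,2]; zt=np.array(o["tool_pos"])[2]-.07+.06
    for nm,x0 in(("bar",.068),("fixed",-.068)):
        for s in(-1,1):
            k=(abs(x-x0)<.012)&(abs(y*s-.092)<.012)&(abs(z-zt)<.02); print(n,nm,s,k.sum(),np.round(np.percentile(z[k],[50,90]),4) if k.sum()>5 else '')
E
python3 lev.py
```

```text
13.4 [ 5.34268697e-01 -1.25892515e-05  1.16734504e-01] [-0.36608189 -0.99416191 -5.91160963] [ 8.e-04  3.e-04 -1.e+00] [0.95665672 0.29121686]
scene bar -1 71 [0.0987 0.1013]
scene bar 1 32 [0.0995 0.101 ]
scene fixed -1 71 [0.0995 0.1025]
scene fixed 1 0 
wrist bar -1 0 
wrist bar 1 1744 [0.1013 0.1023]
wrist fixed -1 4 
wrist fixed 1 1710 [0.1016 0.1026]
```

The carrier is level and about 4 cm up, with the bar in place. I lift it the remaining 6 cm.

send_rows:
  rows: [0,0,-0.4,0,1,0,0,-0.8,0,1,0,0,-1.2,0,1,0,0,-1.2,0,1,0,0,-1.2,0,1,0,0,-0.7,0,1,0,0,-0.3,0,1,0,0,0,0,1]

```text
time: 14.3
tool_pos: [0.5343, -0.0, 0.1748]
orientation: [[-0.291, 0.957, 0.001], [0.957, 0.291, 0.0], [0.0, 0.001, -1.0]]
contact_force: [-0.2, 0.4, -6.3]
width: 0.169
gripper_force: 88.5
```

send_rows:
  rows: [0,0,0,0,1,0,0,0,0,1,0,0,0,0,1,0,0,0,0,1,0,0,0,0,1,0,0,0,0,1,0,0,0,0,1,0,0,0,0,1]

```text
time: 15.1
tool_pos: [0.534, -0.0, 0.1743]
orientation: [[-0.291, 0.957, -0.0], [0.957, 0.291, 0.0], [0.0, -0.0, -1.0]]
contact_force: [-0.4, 0.0, -6.2]
width: 0.167
gripper_force: 88.5
```

```bash
python3 lev.py; python3 -c "
from h import *
p=snapshot('scene'); cv2.imwrite('pics/s7.png',cv2.resize(p['pixels'][100:300,240:450,::-1],None,fx=2.8,fy=2.8,interpolation=cv2.INTER_CUBIC))"
```

```text
15.1 [ 5.34040207e-01 -4.60720193e-05  1.74299745e-01] [-0.39430118  0.01943223 -6.24242004] [-0.  0. -1.] [0.95668209 0.29113464]
scene bar -1 76 [0.1566 0.1589]
scene bar 1 30 [0.1568 0.159 ]
scene fixed -1 79 [0.1561 0.1592]
scene fixed 1 0 
wrist bar -1 0 
wrist bar 1 1735 [0.1593 0.1603]
wrist fixed -1 4 
wrist fixed 1 1705 [0.1596 0.1606]
```

View pics/s7.png

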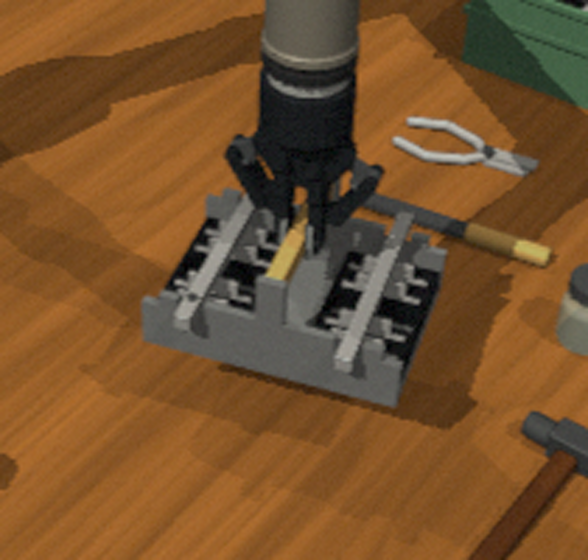

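The carrier is held level about 10 cm up, the bar lies in both notches from (345,360) to (403,220), and the blanks are in their slots. Handing in.

```bash
python3 -c "
from cell import order
print(order.hand_in())"
```

```text
the job is handed in; nothing more can be done
None
```

The job is handed in: the bar is seated in both notches and released, and the arm is holding the carrier level and steady by its handle, about 10 cm up with the blanks in their slots; no verdict came back.

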